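Shut and pin the hasp of the flour bin

TASK

Swing the steel hasp on the flour bin's sloping lid down until it lies flat in its catch, then take the steel drop pin from the white block and push it through the hole in the hasp and the catch below it, fully home so that its collar rests on the hasp. Let go of it there, and do not disturb the steel pot, the tub or the dough scraper.

Things in the scene. Friction and masses are not known exactly. Their poses are not given: they have to be found in the camera images.
- bin: White plastic bench-top flour bin, fixed, 220 wide (y). Origin on the bench below the catch hole; x points from the catch into the bin, z up. Upright front wall at x = 39, 120 high; from its top the white lid rises at 30 degrees from level for 196 along the slope, to a flat top 218 high; back at x = 289. The lid stays shut.
- catch: Steel plate in the lid's plane, sticking out of the bin's lower front edge. Origin: centre of its 21 mm through hole, on the top face, 97.5 above the bench. z: hole axis, outward, leaning 30 degrees from vertical to the bin's -x; x: up the slope; y: across. Plate x -30 to 48, y +-32, z -8 to 0; side edges y +-30.5 turned up 10 for x -30 to 30. Lid face at z = 0 from x = 45.
- hasp_hinge (a point): Point on the hasp's hinge axis, in the middle of its width; fixed at x = 95, z = 4 in the catch's frame. Its axes turn with the hasp: y is the hinge axis, -x points along the strap to its free end, z is the strap's upper side when shut.
- hasp (a joint): Angle of the hasp, a steel strap 120 long from the hinge, 46 wide, 6 thick, with a 21 mm hole 95 from the hinge. 0 = shut in the catch, holes in line, strap top 7 above the catch's top face; grows as it swings up off the catch; 1.57 = square to the lid; stop at 2.2. Stiff hinge: it stays where left and takes about 2 N at its end.
- pin: Loose steel drop pin, 0.14 kg, round, 104 long. Origin: centre of its collar's underside; z towards the grip. Shank below: 14 diameter, 50 long, last 10 tapering to 6. Collar 34 diameter, 6 thick. Dark grip above: 24 diameter, z 6 to 54. Starts upright in the white block, collar on its top. Home: its origin 7 above the catch's along the hole axis.
- pin_tip (a point): Tapered lower end of the pin's shank, 50 below the collar's underside.
- stand: White plastic parking block, fixed to the bench, 70 x 70 x 60 high, with an 18 mm vertical hole through its centre. Origin at the centre of its underside.
- pot: Bystander: open stainless pot, 100 in diameter, 120 high, standing on the bench. Origin at the centre of its underside.
- tub: Bystander: closed plastic tub, 88 in diameter, 60 high, on the bench. Origin at the centre of its underside.
- scraper: Bystander: white plastic dough scraper with wooden handle, lying flat on the bench, about 110 x 150, 18 high. Origin at the bench under the middle of its blade.
Things that resemble listed ones, but are neither listed nor needed, are in the scene too. Of the things shaped like the pin, the steel one is meant.

How it is judged:
By the outcome, as a careful person would: the job done as asked, in the order asked, and still so for the second after the job is handed in, with the robot touching nothing.
It also fails if it takes over 56 s, if anything falls off the work surface, if the arm or the gripper's body presses on something with over 40 N, if the wrist force passes 120 N, or if a joint passes its speed limit or range.

ROBOT

A 6-joint arm with a two-finger parallel gripper is mounted at the origin on the work surface. World frame = base frame: x ahead of the robot, y to its left, z up, the work surface at z = 0. Lengths are in m, angles in rad, forces in N, time in s.
With the tool pointing down it reaches from about 0.25 to 0.725 m from the base axis. Payload 9.7 kg.
Tool frame: the origin (TCP) lies between the finger pads; the fingertips stand 17 mm ahead of it and the grasp point (between the pads) lies 2 mm behind it; z points along the fingers, y is the line along which they close (so a half turn about z gives the same grasp; the last joint's range is limited). The gripper opens to 85 mm and grips with 20 to 120 N. Pads are 22 mm wide; open, the fingers measure 114 mm over their backs; the gripper's body (76 mm by 85 mm) begins 54 mm behind the grasp point. The pads swing forward as they close: fully open they stand 13 mm farther back than shut.
Start: joints at [1.189, 0.087, 0.176, 1.66, 0, 1.571], TCP at [0.205, 0.51, 0.221] pointing down, gripper open.
Joint ranges: [-3.13, 3.13], [-0.85, 1.81], [-1.15, 1.24], [-2.2, 2.28], [-1.44, 1.52], [-3.14, 3.14]. Speed limits (rad/s): [2.22, 2.22, 2.57, 3.14, 3.14, 3.14].

INTERFACE

Orientations are given as a unit quaternion [w, x, y, z].
In Python, from plant import robot, vision gives the robot as it stands.
- The arm moves only by the shell command python3 -m creep 'ROWS' [OPENING] [FORCE]. ROWS is JSON, a list of rows, each a list of 6 numbers: the shift along the world's x, y, z scaled (see below), then the turn, a rotation vector about the world's x, y, z scaled (see below). A call has exactly 5 rows; each row is the pose to reach, as a shift and turn from the pose commanded when the call began; what a row does not reach only later rows make up. The controller multiplies each number of a shift by 0.25 m and each number of a turn by 1.5 rad. A row lasts 1/12 s, in which the tool goes at most 41.7 mm and 7.16 degrees, less where a joint would pass 70% of its speed; a pose out of reach is approached as far as the arm can. A call with a number of a shift or a turn outside -1 to 1 is refused whole. A call with a gripper value outside its range is refused whole. OPENING is the opening, from 0 (shut) to 1 (fully open), set as the call begins (- or left out, the last holds). The fingers move at their own pace and stop on an object; FORCE is the grip in N (left out, the last holds). Time passes only in rows, so rows that repeat a pose let the fingers close, or fill a call up. It gives the time, the measured TCP pose, the force, the opening and the grip force at its end, in the units of the state.
- robot.get_obs(): the state, without advancing time (a new reading comes with each control period).
- vision.get_image(name): name is "side" or "top" or "wrist"; returns a dict with "frame" (384x512x3 uint8, red, green, blue), "z_map" (384x512 float32, m along the optical axis (not along the pixel's ray), 0 where there is no reading), "fx", "fy", "cx", "cy" (pixels), "R" (3x3) and "t" (3): a world point X has camera coordinates R X + t; the wrist camera has in their place "tool_from_camera" (4x4, takes a point from camera to tool coordinates, whose origin is the TCP and whose axes are the flange's). Camera axes: x right, y down, z forward; pixel columns grow to the right and rows downward; lengths in m; the calibration is good to about 2 mm. A picture is of the moment at which its call begins: read the wrist's pose just before it.
- robot.sign_off(): hands the job in; it is judged then, once.
The state is a dict: "time": time; "joints": joint angles; "joint_velocities": joint speeds; "tau": joint torques, N m; "ee_pos": TCP position; "eef_rot": TCP orientation; "ft_force": force on the tool from outside, world axes, zero at the start; "wrist_torque": the same for the moment, N m; "width": finger opening in m; "finger_force": force on a finger pad.
Only numpy, scipy, OpenCV 4.12 (cv2) and the standard library are available. Lean on these libraries where they do the work, as an engineer would, in place of code of your own. Each camera call takes 0.05 s, during which the arm holds its last target. There are 200 camera calls.

## Working session

There is one attempt and no reset: what is moved stays moved. The work goes in short steps, Python scripts to look and compute and a shell command to move; the robot and the scene stay as the last step left them, time stands still between calls to the robot, and variables do not carry over. Pictures are saved under pics/ and viewed, at most 10 in all, crops included, and the job is handed in when it is done.

```bash
mkdir -p pics; ls; python3 - <<'E'
from plant import robot, vision
import cv2,numpy as np
o=robot.get_obs();print(o)
for n in("side","top"):
    d=vision.get_image(n);np.savez(f"pics/{n}0.npz",**d)
    cv2.imwrite(f"pics/{n}0.png",cv2.resize(d["frame"][:,:,::-1],(800,600),interpolation=cv2.INTER_CUBIC))
    print(n,d["fx"],d["cx"],d["cy"],d["R"],d["t"])
E
```

```text
pics
{'time': 0.0, 'joints': array([1.18901250e+00, 8.74569915e-02, 1.75101539e-01, 1.65978660e+00,
       1.36833092e-05, 1.57081157e+00]), 'joint_velocities': array([-4.83468604e-04, -1.12071341e-04,  1.10190471e-03,  1.08103634e-03,
        2.76747261e-05,  1.54737524e-03]), 'tau': array([ 1.15267179e-03, -5.20381558e+01,  4.64810050e+01,  1.62853027e-02,
        5.64079642e-05,  4.60621141e-07]), 'ee_pos': array([0.20482075, 0.51017179, 0.22066804]), 'eef_rot': array([-1.34377633e-04,  1.89742130e-01,  9.81833729e-01, -6.59342774e-04]), 'ft_force': array([-0.14911849, -0.00826706,  0.01165349]), 'wrist_torque': array([-0.00285327, -0.01328103,  0.04639803]), 'finger_force': 0.0, 'width': 0.0853636237257864}
side 426.5591945495366 255.1275755926009 187.34012781589007 [[-0.9366847  -0.35000405 -0.01090588]
 [-0.1814524   0.51177067 -0.83974151]
 [ 0.29949423 -0.78459413 -0.54287683]] [0.45263559 0.21071169 1.2566136 ]
top 489.19502353349424 254.31882462523603 184.67578003311903 [[-0.0442314  -0.99901589  0.00329175]
 [-0.97918703  0.0426997  -0.19841748]
 [ 0.19808166 -0.01199952 -0.98011207]] [-4.61669071e-04  5.03006323e-01  1.32311458e+00]
```

View pics/side0.png

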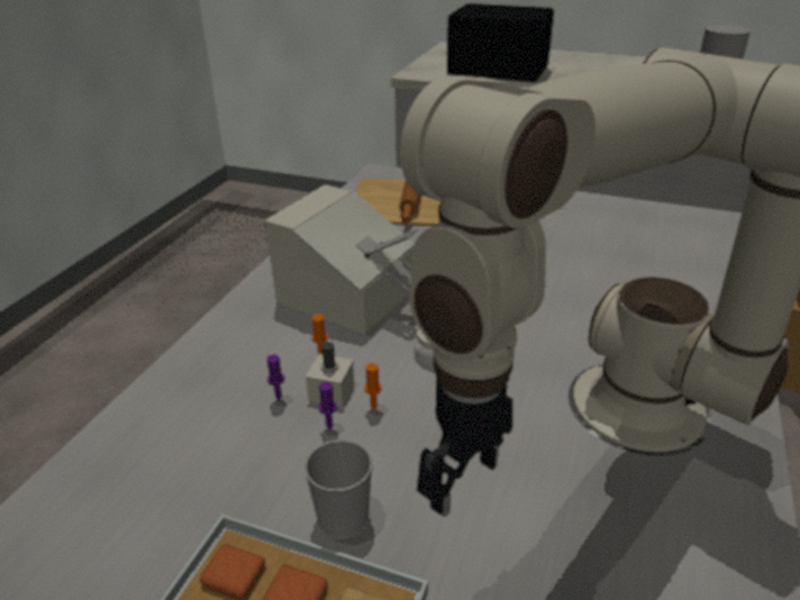

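View pics/top0.png

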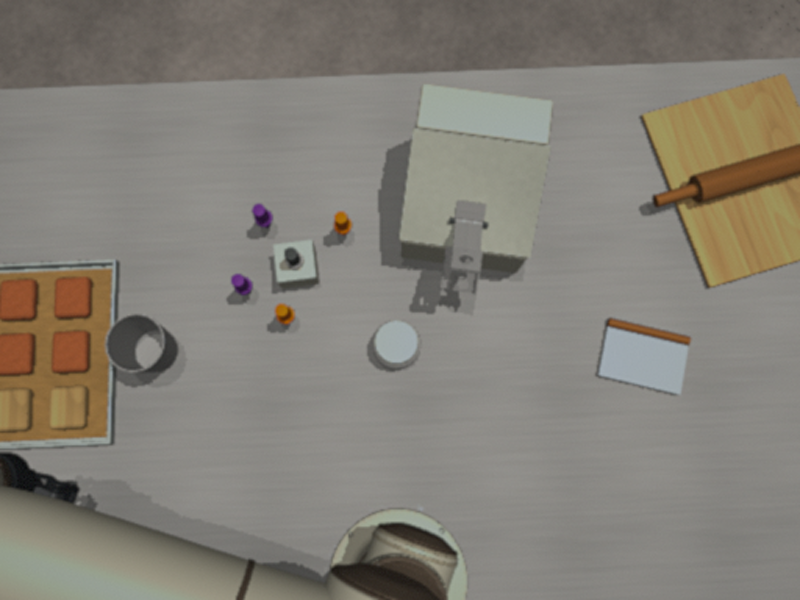

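The side view shows the bin with its hasp half raised at (385,243). The block with the steel pin is at (330,370), with two orange and two purple decoys around it. In the top view the pin is at (292,257), the hasp runs from (470,205) to (462,265), the catch is at (460,290), the tub at (397,344) and the pot at (137,343).

```bash
cat > h.py <<'E'
import numpy as np, cv2
def cloud(d):
    z=d["z_map"].astype(float); v,u=np.indices(z.shape)
    P=np.stack([(u-d["cx"])/d["fx"]*z,(v-d["cy"])/d["fy"]*z,z],-1)
    return (P-d["t"])@d["R"], z>0     # R^T(P-t)
E
python3 - <<'E'
from h import *
d=dict(np.load("pics/top0.npz"));P,ok=cloud(d)
def rect(m):
    q=P[m][:,:2].astype(np.float32);r=cv2.minAreaRect(q*1000);return len(q),np.round(r[0],1),np.round(r[1],1),round(r[2],2),np.round(P[m][:,2].mean(),4)
def box(u0,v0,u1,v1):
    m=np.zeros(ok.shape,bool);m[int(v0*.64):int(v1*.64),int(u0*.64):int(u1*.64)]=1;return m&ok
Z=P[...,2]
print("bench",np.median(Z[box(500,400,590,500)]))
print("stand",rect(box(262,230,325,295)&(abs(Z-.06)<.006)))
print("stand pin",rect(box(262,230,325,295)&(Z>.095)), Z[box(262,230,325,295)].max())
print("top",rect(box(400,70,570,150)&(abs(Z-.218)<.004)))
print("pot",rect(box(95,300,185,385)&(Z>.108)&(Z<.13)))
print("tub",rect(box(360,310,430,380)&(Z>.053)&(Z<.068)))
# lid plane
m=box(415,150,440,240);A=P[m];c=A.mean(0);n=np.linalg.svd(A-c)[2][2];n*=np.sign(n[2]);print("lid",c,n,np.degrees(np.arccos(n[2])),np.degrees(np.arctan2(n[1],n[0])))
h=(P-c)@n
m2=box(430,190,500,320)&(Z>.07)
for v in range(195,315,4):
    r=m2[int(v*.64)]; uu=np.where(r)[0][::3]
    print(v,[(int(u/.64),*[int(1000*x) for x in P[int(v*.64),u]],int(1000*h[int(v*.64),u])) for u in uu][::2])
d=d["frame"][:,:,::-1]
a=cv2.resize(d[115:215,250:350],(600,600),interpolation=cv2.INTER_CUBIC)
cv2.imwrite("pics/crop1.png",a)
E
```

```text
bench 0.0003121286596438422
stand (484, array([561. , 160.5]), array([71.5, 70. ]), 5.12, np.float64(0.0597))
stand pin (71, array([560.6, 160.1]), array([23.9, 21.2]), 1.02, np.float64(0.1121)) 0.11809715345429485
top (2438, array([ 752.4, -174.1]), array([224.5,  95. ]), 80.36, np.float64(0.2175))
pot (236, array([417. , 423.4]), array([98.9, 98.2]), 75.64, np.float64(0.1162))
tub (592, array([406.4, -15.8]), array([74.2, 74.6]), 71.08, np.float64(0.0595))
lid [ 0.64042342 -0.07631913  0.16286216] [-0.49306261  0.09098999  0.86522256] 30.09187133830845 169.5442437816429
195 [(429, 641, -83, 160, -3), (439, 639, -98, 163, 0), (448, 638, -114, 164, -1), (457, 636, -129, 169, 3), (467, 635, -145, 169, 1), (478, 634, -163, 170, 1), (489, 633, -182, 170, 0), (498, 633, -197, 170, 0)]
199 [(429, 632, -82, 162, 2), (439, 631, -98, 162, 1), (448, 631, -114, 162, 1), (457, 631, -130, 160, -2), (467, 629, -145, 161, -1), (476, 628, -161, 163, -1), (485, 626, -176, 168, 2), (495, 626, -192, 164, -2)]
203 [(429, 629, -82, 155, -1), (439, 626, -98, 160, 2), (448, 628, -114, 154, -4), (457, 624,
[... 3192 characters left out ...]
, -110, 214, 109), (462, 501, -125, 215, 108), (471, 501, -140, 215, 107)]
271 [(442, 520, -100, 104, 6), (451, 521, -117, 96, -2), (462, 495, -125, 211, 109), (471, 493, -139, 216, 113)]
275 [(442, 511, -100, 108, 14), (451, 513, -117, 94, 0), (471, 511, -152, 98, 1)]
279 [(440, 511, -98, 82, -7), (450, 508, -114, 92, 1), (462, 508, -136, 87, -6), (471, 505, -151, 99, 5)]
283 [(440, 499, -97, 100, 14), (450, 501, -114, 87, 0), (459, 499, -130, 91, 3), (468, 499, -147, 87, -2)]
287 [(440, 494, -97, 94, 11), (450, 496, -114, 84, 0), (459, 494, -130, 91, 5), (468, 494, -147, 86, 0)]
291 [(462, 487, -136, 81, 0), (471, 485, -152, 85, 2)]
295 [(475, 479, -156, 89, 8)]
299 []
303 []
307 []
311 []
```

View pics/crop1.png

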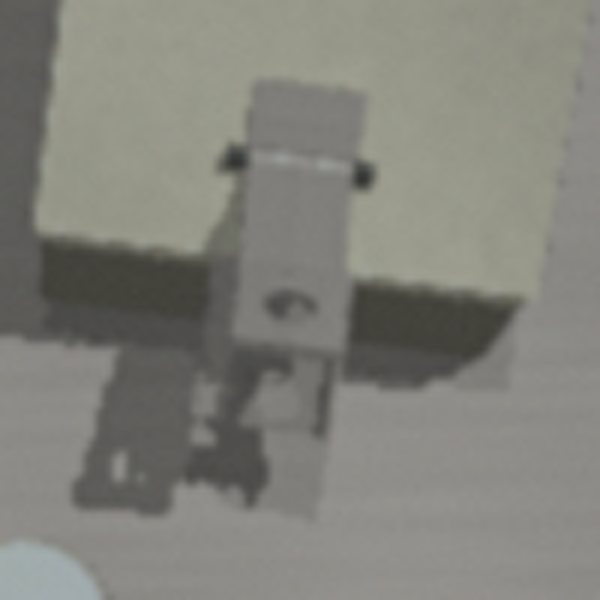

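The crop shows the strap's hinge at (305,160), the hasp hole at (290,305), its free end at (285,345) and the catch below at (290,400). From the depth data the bin's yaw is about -10°, the catch hole is at (0.515, -0.132, 0.0975), the hasp is open about 62°, and the pin is at (0.561, 0.160).

Next I close the gripper and move above the hasp.

```bash
python3 -m creep '[[0.06,-0.12,0.08,0,0,0.03],[0.13,-0.25,0.16,0,0,0.06],[0.2,-0.38,0.24,0,0,0.09],[0.26,-0.51,0.3,0,0,0.12],[0.33,-0.645,0.32,0,0,0.138]]' 0 40 && python3 -m creep '[[0.06,-0.12,0,0,0,0],[0.13,-0.25,0,0,0,0],[0.2,-0.38,0,0,0,0],[0.26,-0.51,0,0,0,0],[0.33,-0.645,0,0,0,0]]' && python3 -c "
from plant import robot
print(robot.get_obs()['joints'])"
```

```text
time: 0.52
ee_pos: [0.2878, 0.3479, 0.3035]
eef_rot: [0.001, 0.086, 0.996, 0.001]
ft_force: [1.1, 0.9, 0.9]
width: 0.0259
finger_force: 0.0
time: 0.93
ee_pos: [0.37, 0.1863, 0.3013]
eef_rot: [-0.0, 0.087, 0.996, 0.0]
ft_force: [1.4, -0.4, -0.5]
width: 0.0001
finger_force: 0.0
[ 4.66327275e-01 -1.86678906e-01  7.21787979e-02  1.82970507e+00
  1.09665375e-04  6.40682671e-01]
```

```bash
python3 -m creep '[[0.06,-0.12,0,0,0,0],[0.13,-0.25,0,0,0,0],[0.2,-0.38,0,0,0,0],[0.26,-0.51,0,0,0,0],[0.326,-0.642,0,0,0,0]]' && python3 -m creep '[[0.06,-0.12,0,0,0,0],[0.13,-0.25,0,0,0,0],[0.2,-0.38,0,0,0,0],[0.26,-0.51,0,0,0,0],[0.326,-0.642,0,0,0,0]]' && python3 -m creep '[[0,0,-0.08,0,0,0],[0,0,-0.16,0,0,0],[0,0,-0.24,0,0,0],[0,0,-0.28,0,0,0],[0,0,-0.28,0,0,0]]'; python3 - <<'E'
from plant import robot, vision
import cv2
d=vision.get_image("side")
cv2.imwrite("pics/s1.png",cv2.resize(d["frame"][90:240,140:340,::-1],(800,600),interpolation=cv2.INTER_CUBIC))
E
```

```text
time: 1.35
ee_pos: [0.4517, 0.0256, 0.3013]
eef_rot: [-0.0, 0.087, 0.996, 0.0]
ft_force: [-0.6, 0.4, -0.6]
width: 0.0001
finger_force: 0.0
time: 1.77
ee_pos: [0.5332, -0.1349, 0.3011]
eef_rot: [-0.0, 0.087, 0.996, 0.0]
ft_force: [0.2, 1.0, -0.4]
width: -0.0001
finger_force: 0.0
time: 2.18
ee_pos: [0.532, -0.1329, 0.2288]
eef_rot: [-0.002, 0.087, 0.996, 0.0]
ft_force: [-1.4, 0.2, -0.1]
width: -0.0004
finger_force: 0.0
```

View pics/s1.png

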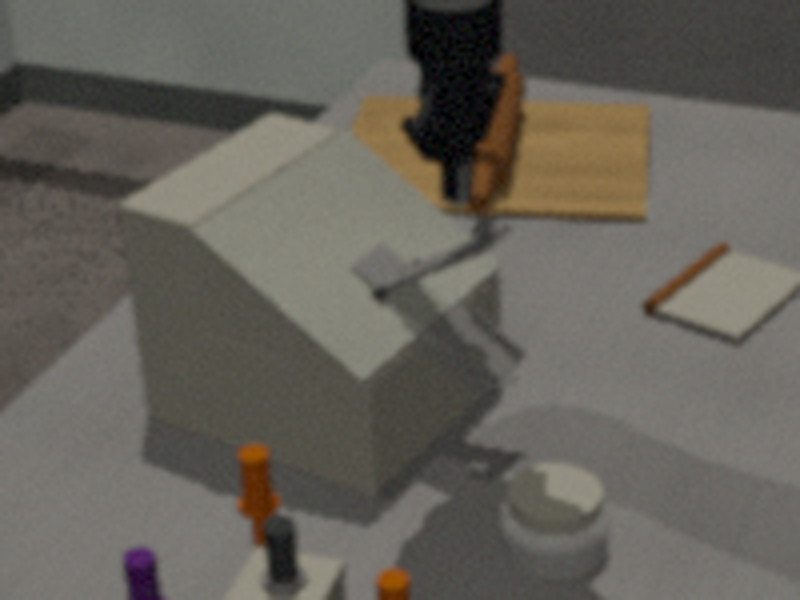

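The shut fingertips at (455,190) are above the raised strap, which runs from (385,290) to (500,235). Next I push straight down.

```bash
python3 -m creep '[[0,0,-0.04,0,0,0],[0,0,-0.08,0,0,0],[0,0,-0.12,0,0,0],[0,0,-0.16,0,0,0],[0,0,-0.2,0,0,0]]' && python3 -m creep '[[0,0,-0.03,0,0,0],[0,0,-0.06,0,0,0],[0,0,-0.09,0,0,0],[0,0,-0.12,0,0,0],[0,0,-0.15,0,0,0]]' && python3 -m creep '[[0,0,-0.01,0,0,0],[0,0,-0.015,0,0,0],[0,0,-0.02,0,0,0],[0,0,-0.024,0,0,0],[0,0,-0.024,0,0,0]]'
```

```text
time: 2.65
ee_pos: [0.5329, -0.133, 0.1804]
eef_rot: [0.0, 0.087, 0.996, 0.0]
ft_force: [-0.6, -0.9, 1.4]
width: 0.0002
finger_force: 0.5
time: 3.07
ee_pos: [0.5329, -0.1331, 0.1433]
eef_rot: [0.0, 0.087, 0.996, -0.0]
ft_force: [-0.5, 0.0, 0.9]
width: -0.0002
finger_force: 0.6
time: 3.48
ee_pos: [0.533, -0.1331, 0.138]
eef_rot: [0.0, 0.087, 0.996, -0.0]
ft_force: [-0.9, -1.2, 0.4]
width: -0.0001
finger_force: 0.0
```

```bash
for i in 1 2; do python3 -m creep '[[0,0,-0.004,0,0,0],[0,0,-0.008,0,0,0],[0,0,-0.008,0,0,0],[0,0,-0.008,0,0,0],[0,0,-0.008,0,0,0]]'; done; python3 -m creep '[[0,0,-0.004,0,0,0],[0,0,-0.008,0,0,0],[0,0,-0.008,0,0,0],[0,0,-0.008,0,0,0],[0,0,-0.008,0,0,0]]'
```

```text
time: 3.9
ee_pos: [0.5329, -0.1331, 0.1359]
eef_rot: [-0.0, 0.087, 0.996, 0.0]
ft_force: [-0.7, -0.5, 0.0]
width: 0.0001
finger_force: 0.1
time: 4.32
ee_pos: [0.5328, -0.1331, 0.1338]
eef_rot: [-0.0, 0.087, 0.996, 0.0]
ft_force: [-0.7, -0.1, 0.1]
width: -0.0004
finger_force: 0.0
time: 4.73
ee_pos: [0.5328, -0.1331, 0.1318]
eef_rot: [-0.0, 0.087, 0.996, 0.0]
ft_force: [0.4, -0.1, -0.7]
width: -0.0
finger_force: 0.0
```

```bash
python3 - <<'E'
from plant import robot, vision
import cv2
d=vision.get_image("side")
cv2.imwrite("pics/s2.png",cv2.resize(d["frame"][110:220,180:320,::-1],(800,600),interpolation=cv2.INTER_CUBIC))
E
```

```text
(no output)
```

View pics/s2.png

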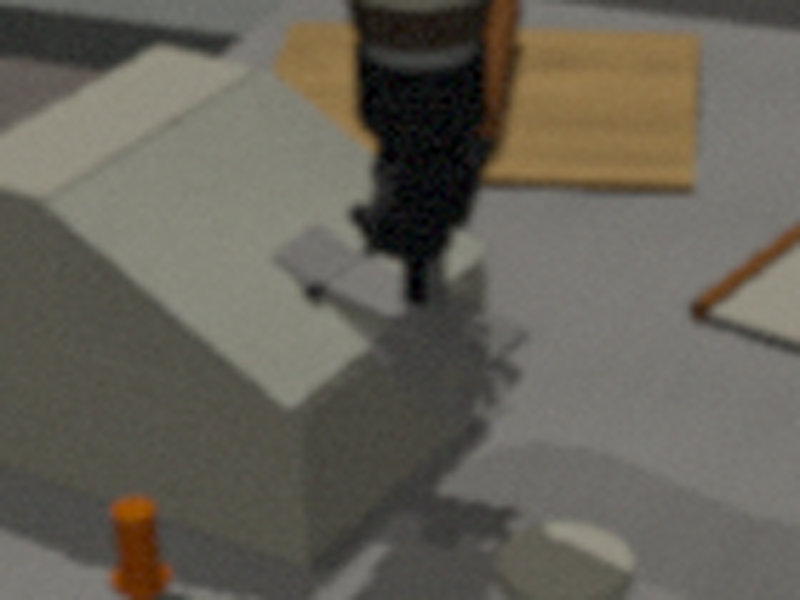

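The fingertips at (418,300) are pressing the strap, which lies almost along the lid. I keep going in small steps until the force rises.

```bash
for i in 1; do python3 -m creep '[[0,0,-0.004,0,0,0],[0,0,-0.008,0,0,0],[0,0,-0.008,0,0,0],[0,0,-0.008,0,0,0],[0,0,-0.008,0,0,0]]'; done; python3 -m creep '[[0,0,-0.004,0,0,0],[0,0,-0.008,0,0,0],[0,0,-0.008,0,0,0],[0,0,-0.008,0,0,0],[0,0,-0.008,0,0,0]]'
```

```text
time: 5.2
ee_pos: [0.5328, -0.1331, 0.1298]
eef_rot: [-0.0, 0.087, 0.996, -0.0]
ft_force: [0.4, -0.4, -0.1]
width: -0.0001
finger_force: 0.0
time: 5.62
ee_pos: [0.5328, -0.1331, 0.1277]
eef_rot: [-0.0, 0.087, 0.996, 0.0]
ft_force: [-0.0, -0.4, -0.3]
width: 0.0002
finger_force: 0.0
```

```bash
python3 - <<'E'
from plant import vision
from h import *
o=np.array([.515,-.132,.0975]);a=np.radians(-10);b=np.radians(30)
u=np.array([np.cos(b)*np.cos(a),np.cos(b)*np.sin(a),np.sin(b)]);n=np.array([-np.sin(b)*np.cos(a),-np.sin(b)*np.sin(a),np.cos(b)]);y=np.cross(n,u)
for k in("top","side"):
    d=vision.get_image(k);P,ok=cloud(d);Q=(P-o)@np.stack([u,y,n],1)*1000
    print(k)
    for x in range(-40,135,8):
        m=ok&(abs(Q[...,0]-x)<4)&(Q[...,2]>-20)&(Q[...,2]<60)
        for lo,hi in((-30,-24),(-20,-8),(-8,8),(8,20),(24,30)):
            s=Q[m&(Q[...,1]>lo)&(Q[...,1]<hi)][:,2]
            print(f"{np.median(s):.0f}/{len(s)}" if len(s) else "-",end="  ")
        print(x)
E
```

```text
top
-  -  -  -  -  -40
-  -  -  -  -  -32
-  -  -  -  -  -24
-  -  -  -  -  -16
-  -  -  -  -  -8
-  -  -  -  -  0
-  -  -  -  -  8
-  -  -  -  -  16
-  -  -  -  -  24
-  -  -  -  -  32
-  -  -  -  -  40
-  -  -  -  -  48
-  -  -  -  -  56
-  -  -  -  -  64
-  -  -  -  -  72
-  -  -  -  -  80
-  -  -  -  -  88
-  -  -  -  -  96
-  -  -  -  -  104
-  -  -  -  -  112
-  -  -  -  -  120
-  -  -  -  -  128
side
-  -  -  -  -  -40
5/2  0/3  -1/3  -7/3  -9/1  -32
4/6  1/7  -1/9  -3/7  19/2  -24
2/2  34/9  0/14  35/10  37/3  -16
-  33/8  30/10  34/11  12/4  -8
10/2  31/10  33/1  32/7  28/3  0
2/5  31/5  -2/10  29/7  28/3  8
-  28/5  26/14  22/10  23/3  16
-  26/6  24/10  23/10  22/3  24
-  26/3  27/12  23/17  1/8  32
-  -  45/12  30/24  8/4  40
-  -  53/6  32/27  7/6  48
-  16/1  18/6  17/15  -  56
10/1  14/5  15/5  8/12  0/3  64
-  13/5  13/6  12/8  -1/3  72
7/1  11/5  11/6  9/9  -0/4  80
-  6/8  8/6  6/3  3/4  88
8/2  8/5  6/7  6/5  8/2  96
1/1  2/5  4/6  -0/5  1/4  104
-1/1  3/3  4/7  2/6  1/4  112
3/1  3/4  3/9  1/7  -1/2  120
1/1  1/6  2/6  0/6  -3/2  128
```

```bash
cat >> h.py <<'E'
from scipy.spatial.transform import Rotation as Ro
def wcloud(d,ob):
    z=d["z_map"].astype(float); v,u=np.indices(z.shape)
    P=np.stack([(u-d["cx"])/d["fx"]*z,(v-d["cy"])/d["fy"]*z,z],-1)
    T=np.array(d["tool_from_camera"]);P=P@T[:3,:3].T+T[:3,3]
    R=Ro.from_quat(np.roll(ob["eef_rot"],-1)).as_matrix()
    return P,P@R.T+ob["ee_pos"],z>0
o=np.array([.515,-.132,.0975]);a=np.radians(-10);b=np.radians(30)
u=np.array([np.cos(b)*np.cos(a),np.cos(b)*np.sin(a),np.sin(b)]);n=np.array([-np.sin(b)*np.cos(a),-np.sin(b)*np.sin(a),np.cos(b)]);y=np.cross(n,u)
C=np.stack([u,y,n],1)
E
python3 - <<'E'
from plant import robot,vision
from h import *
ob=robot.get_obs();d=vision.get_image("wrist");T,P,ok=wcloud(d,ob)
print(d["tool_from_camera"])
cv2.imwrite("pics/w1.png",cv2.resize(d["frame"][:,:,::-1],(800,600)))
Q=(P-o)@C*1000
m=ok&(Q[...,0]>60)&(Q[...,0]<170)&(Q[...,1]>35)&(Q[...,1]<90);print("lid h",np.median(Q[m][:,2]),m.sum())
m=ok&(Q[...,0]>60)&(Q[...,0]<170)&(Q[...,1]<-35)&(Q[...,1]>-90);print("lid h",np.median(Q[m][:,2]),m.sum())
m=ok&(abs(T[...,0])<.015)&(abs(T[...,1])<.03)
print(np.round(np.histogram(T[m][:,2],bins=12)[0]),np.histogram(T[m][:,2],bins=12)[1].round(3))
E
```

```text
[[-2.32024510e-04 -9.60099042e-01 -2.79660106e-01  7.06965940e-02]
 [ 9.99999669e-01 -4.59542370e-06 -8.13889311e-04 -1.07242289e-03]
 [ 7.80129192e-04 -2.79660202e-01  9.60098725e-01 -1.52293933e-01]
 [ 0.00000000e+00  0.00000000e+00  0.00000000e+00  1.00000000e+00]]
lid h 96.37293451802334 6693
lid h 97.1287367049926 5831
[2521 6348 3565 1407 3583  581  293    0    0    0    0  557] [-0.099 -0.079 -0.06  -0.041 -0.022 -0.003  0.016  0.035  0.054  0.073
  0.092  0.111  0.13 ]
```

View pics/w1.png

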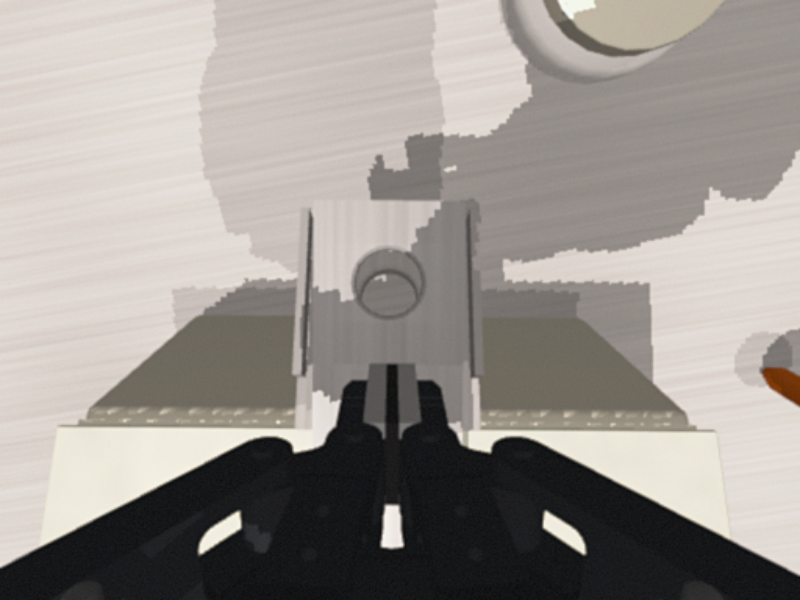

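The wrist view shows the strap lying over the catch with the turned-up edges at x=305 and x=475. The two holes, around (388,285), are not yet in line. The pad tips are at (390,370). I'll check the wrist depth on the lid against the arm's reported pose.

```bash
python3 - <<'E'
from plant import robot,vision
from h import *
ob=robot.get_obs();d=vision.get_image("wrist");T,P,ok=wcloud(d,ob)
Q=(P-o)@C*1000
def at(U,V): 
    s=np.s_[int(V*.64)-2:int(V*.64)+3,int(U*.64)-2:int(U*.64)+3]
    return np.median(Q[s].reshape(-1,3),0).round(1),(1000*np.median(P[s].reshape(-1,3),0)).round(1),(1000*np.median(T[s].reshape(-1,3),0)).round(1)
for n_,U,V in(("lidL",120,460),("lidR",660,460),("lidL2",200,450),("strap",350,230),("strap",450,330),("strap",350,330),("edgeL",306,280),("pad tip",378,372),("pad tip",405,372),("fing",430,390),("fing",355,390),("bench",100,100),("shadowplate",320,410)):print(n_,*at(U,V))
E
```

```text
lidL [ 56.9 -91.7   0.8] [ 547.1 -230.8  126.7] [-31.  -93.7   1.1]
lidR [56.9 91.9 -0.4] [579.7 -50.1 125.8] [-31.6  89.9   2. ]
lidL2 [ 53.8 -64.4   0.3] [ 549.4 -203.5  124.8] [-28.5 -66.4   3. ]
strap [-12.2 -11.8  36.4] [ 484.8 -138.6  122.9] [ 46.4 -13.8   5. ]
strap [17.3 18.7 28.3] [ 519.1 -113.8  130.7] [17.  16.7 -2.9]
strap [ 17.3 -11.8  28.4] [ 513.6 -143.7  130.7] [ 17.1 -13.8  -2.8]
edgeL [ -4.1 -29.5  10. ] [ 502.1 -159.8  104.3] [ 25.6 -31.5  23.5]
pad tip [31.2 -3.3 39.5] [ 521.4 -136.4  147.3] [ 10.6  -5.3 -19.5]
pad tip [31.3  4.5 40. ] [ 522.8 -128.8  147.9] [ 10.7   2.5 -20. ]
fing [36.  11.3 40.1] [ 528.  -122.8  150.2] [  6.7   9.3 -22.4]
fing [36.  -9.2 40.3] [ 524.2 -142.9  150.4] [  6.8 -11.2 -22.5]
bench [-114.1 -146.9  -46.8] [ 4.151e+02 -2.636e+02 -1.000e-01] [  93.3 -148.9  128. ]
shadowplate [ 40.9 -21.5  21.9] [ 535.5 -157.4  136.9] [ -6.8 -23.5  -9.1]
```

The poses agree, and the strap is still about 14° up. The fingertips stand roughly 27 mm farther back than I assumed, so I keep pressing down and watch the force.

```bash
python3 -m creep '[[0,0,-0.008,0,0,0],[0,0,-0.016,0,0,0],[0,0,-0.024,0,0,0],[0,0,-0.032,0,0,0],[0,0,-0.04,0,0,0]]';  for i in 1; do python3 -m creep '[[0,0,-0.004,0,0,0],[0,0,-0.008,0,0,0],[0,0,-0.008,0,0,0],[0,0,-0.008,0,0,0],[0,0,-0.008,0,0,0]]'; done; python3 - <<'E'
from plant import robot,vision
from h import *
ob=robot.get_obs();d=vision.get_image("wrist");T,P,ok=wcloud(d,ob)
Q=(P-o)@C*1000
for x in (-20,-12,12,20):
    m=ok&(abs(Q[...,0]-x)<4)&(abs(abs(Q[...,1])-14)<4)&(Q[...,2]<60);print(x,np.median(Q[m][:,2]))
E
```

```text
time: 6.23
ee_pos: [0.5329, -0.1331, 0.1176]
eef_rot: [-0.0, 0.087, 0.996, -0.0]
ft_force: [0.1, -0.4, 0.9]
width: -0.0001
finger_force: 0.5
time: 6.65
ee_pos: [0.5328, -0.1331, 0.1158]
eef_rot: [-0.0, 0.087, 0.996, 0.0]
ft_force: [0.1, -0.1, -0.6]
width: 0.0005
finger_force: 0.0
-20 14.43331762832005
-12 14.107181493792098
12 12.577658124917019
20 12.011350798582967
```

```bash
python3 -m creep '[[0,0,-0.004,0,0,0],[0,0,-0.008,0,0,0],[0,0,-0.008,0,0,0],[0,0,-0.008,0,0,0],[0,0,-0.008,0,0,0]]'; python3 -m creep '[[0,0,-0.004,0,0,0],[0,0,-0.008,0,0,0],[0,0,-0.008,0,0,0],[0,0,-0.008,0,0,0],[0,0,-0.008,0,0,0]]'; python3 - <<'E'
from plant import robot,vision
from h import *
ob=robot.get_obs();d=vision.get_image("wrist");T,P,ok=wcloud(d,ob)
Q=(P-o)@C*1000
for x in (-20,-12,12,20):
    m=ok&(abs(Q[...,0]-x)<4)&(abs(abs(Q[...,1])-14)<4)&(Q[...,2]<60);print(x,np.median(Q[m][:,2]))
E
```

```text
time: 7.12
ee_pos: [0.5329, -0.1331, 0.1138]
eef_rot: [-0.0, 0.087, 0.996, 0.0]
ft_force: [-1.1, -0.2, -0.3]
width: -0.0005
finger_force: 0.0
time: 7.53
ee_pos: [0.5329, -0.1331, 0.1118]
eef_rot: [-0.0, 0.087, 0.996, 0.0]
ft_force: [0.3, -0.2, 0.0]
width: 0.0
finger_force: 0.0
-20 7.7351229501802745
-12 7.9318417462248725
12 7.772318685777273
20 7.720850516062252
```

```bash
python3 -m creep '[[0,0,-0.004,0,0,0],[0,0,-0.004,0,0,0],[0,0,-0.004,0,0,0],[0,0,-0.004,0,0,0],[0,0,-0.004,0,0,0]]'; python3 -m creep '[[0,0,-0.004,0,0,0],[0,0,-0.004,0,0,0],[0,0,-0.004,0,0,0],[0,0,-0.004,0,0,0],[0,0,-0.004,0,0,0]]'; python3 - <<'E'
from plant import robot,vision
from h import *
ob=robot.get_obs();d=vision.get_image("wrist");T,P,ok=wcloud(d,ob)
Q=(P-o)@C*1000
for x in (-20,-12,12,20):
    m=ok&(abs(Q[...,0]-x)<4)&(abs(abs(Q[...,1])-14)<4)&(Q[...,2]<60);print(x,np.median(Q[m][:,2]))
E
```

```text
time: 8.0
ee_pos: [0.5331, -0.1331, 0.1112]
eef_rot: [0.0, 0.087, 0.996, -0.0]
ft_force: [0.4, 0.3, 4.4]
width: -0.0002
finger_force: 1.9
time: 8.42
ee_pos: [0.5332, -0.1332, 0.111]
eef_rot: [0.001, 0.087, 0.996, -0.0]
ft_force: [-2.5, 1.0, 9.9]
width: -0.0002
finger_force: 4.8
-20 6.8854914359839015
-12 7.132420769407664
12 7.2115974440896835
20 7.210289173216715
```

The hasp is shut: its top sits 7 mm above the catch along its length, under about 10 N. Now I lift off, move over the pin with the gripper partly open, and measure where the fingertips really are.

```bash
python3 -m creep '[[0,0,0.1,0,0,0],[0,0,0.2,0,0,0],[0,0,0.3,0,0,0],[0,0,0.45,0,0,0],[0,0,0.55,0,0,0]]' && python3 -m creep '[[0.01,0.12,0,0,0,0],[0.02,0.24,0,0,0,0],[0.03,0.36,0,0,0,0],[0.045,0.48,0,0,0,0],[0.056,0.586,0,0,0,0]]' 0.6 && python3 -m creep '[[0.01,0.12,0,0,0,0],[0.02,0.24,0,0,0,0],[0.03,0.36,0,0,0,0],[0.045,0.48,0,0,0,0],[0.056,0.586,0,0,0,0]]'; python3 - <<'E'
from plant import robot,vision
from h import *
ob=robot.get_obs();d=vision.get_image("wrist");T,P,ok=wcloud(d,ob)
print(ob["ee_pos"],ob["joints"].round(2))
m=ok&(abs(T[...,0])<.03)&(abs(T[...,1])<.06)&(T[...,2]<.06)
t=T[m]*1000
for lo in range(-60,40,5):
    s=t[(t[:,2]>lo)&(t[:,2]<=lo+5)]
    if len(s):print(lo,len(s),s[:,0].min().round(),s[:,0].max().round(),np.percentile(s[:,1],[0,5,50,95,100]).round())
cv2.imwrite("pics/w2.png",cv2.resize(d["frame"][:,:,::-1],(800,600)))
d=vision.get_image("top");P,ok=cloud(d);
s=vision.get_image("side");S,k=cloud(s)
m=k&(np.hypot(S[...,0]-ob["ee_pos"][0],S[...,1]-ob["ee_pos"][1])<.07)&(S[...,2]>.13)&(S[...,2]<.35)
print("side lowest gripper z",np.sort(S[m][:,2])[:12].round(4))
m=k&(np.hypot(S[...,0]-.561,S[...,1]-.16)<.02)&(S[...,2]>.07)&(S[...,2]<.13);print("pin",S[m].mean(0),S[m].max(0),S[m].min(0))
E
```

```text
time: 8.88
ee_pos: [0.5328, -0.1331, 0.2498]
eef_rot: [0.0, 0.087, 0.996, -0.0]
ft_force: [1.2, 0.6, 1.0]
width: 0.0003
finger_force: 0.0
time: 9.3
ee_pos: [0.5469, 0.015, 0.247]
eef_rot: [-0.0, 0.087, 0.996, 0.0]
ft_force: [0.7, -0.6, 0.7]
width: 0.0516
finger_force: 0.0
time: 9.72
ee_pos: [0.5608, 0.1617, 0.2469]
eef_rot: [-0.0, 0.087, 0.996, -0.0]
ft_force: [0.6, 0.5, 0.8]
width: 0.0514
finger_force: 0.0
[0.56081748 0.16172756 0.24685204] [0.28 0.18 0.33 1.72 0.   0.46]
-60 1104 6.0 14.0 [-57. -49. -28.  46.  55.]
-55 748 -10.0 12.0 [-46. -35. -27.  32.  43.]
-50 731 -12.0 12.0 [-33. -32.  24.  29.  31.]
-45 673 -12.0 11.0 [-40. -38.  24.  35.  38.]
-40 659 -11.0 11.0 [-40. -38. -26.  36.  38.]
-35 590 -11.0 11.0 [-40. -38.  24.  36.  38.]
-30 527 -12.0 11.0 [-41. -38. -27.  36.  38.]
-25 461 -11.0 11.0 [-40. -38.  24.  35.  38.]
-20 265 -12.0 11.0 [-37. -32.  24.  29.  35.]
-15 56 -8.0 9.0 [-27. -27. -27.  25.  25.]
side lowest gripper z [0.2585 0.2586 0.2589 0.2593 0.2594 0.2602 0.2605 0.2614 0.2615 0.2615
 0.2618 0.2622]
pin [0.55872645 0.16801359 0.0970967 ] [0.57244694 0.17791353 0.11515818] [0.54996239 0.15323923 0.07033266]
```

View pics/w2.png

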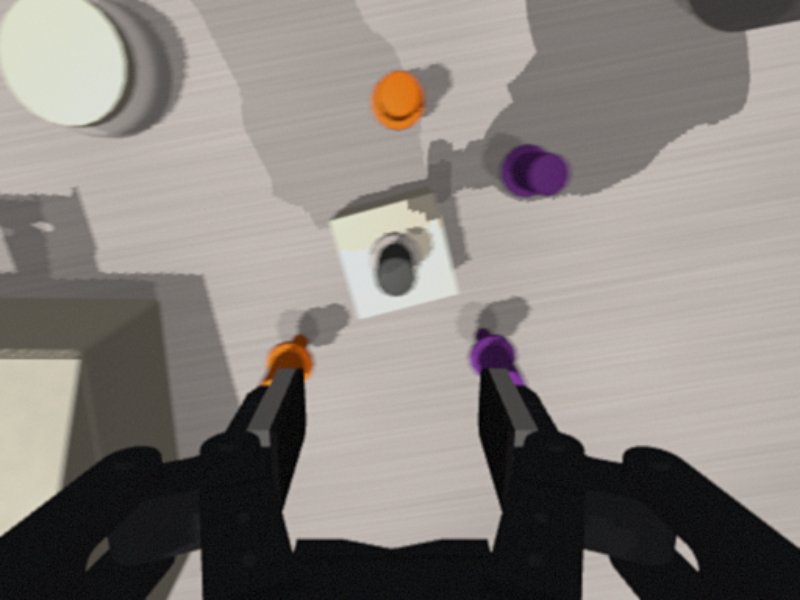

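The wrist view shows the dark grip of the steel pin in the block at (396,268), between the open fingers at (285,400) and (505,400), with the decoys clear to the sides. The fingertips are about 12 mm behind the reported TCP, so the grasp point is near tool z -29 mm.

```bash
python3 - <<'E'
from plant import robot,vision
from h import *
ob=robot.get_obs();d=vision.get_image("wrist");T,P,ok=wcloud(d,ob)
def at(n,U,V,r,zmin,zmax):
    v,u=np.indices(ok.shape);m=ok&(np.hypot(u-U*.64,v-V*.64)<r)&(P[...,2]>zmin)&(P[...,2]<zmax)
    p=P[m];mid=(p.min(0)+p.max(0))/2;print(n,m.sum(),mid.round(4),(p.max(0)-p.min(0)).round(4))
at("pin top",396,268,25,.111,.117)
at("grip",396,258,25,.075,.117)
at("stand",396,258,60,.057,.063)
for n,U,V in(("o1",400,98),("p1",545,175),("p2",492,355),("o2",290,355)):at(n,U,V,22,.08,.15)
E
```

```text
pin top 538 [0.5608 0.1605 0.1135] [0.0229 0.023  0.0047]
grip 705 [0.5607 0.1604 0.0955] [0.0231 0.0234 0.0408]
stand 3433 [0.5611 0.1605 0.0599] [0.0757 0.0754 0.0058]
o1 678 [0.465  0.1793 0.0938] [0.023  0.0233 0.0247]
p1 727 [0.5202 0.2538 0.0931] [0.0229 0.0232 0.0261]
p2 163 [0.6377 0.2164 0.0925] [0.0085 0.0215 0.0249]
o2 82 [0.6153 0.0725 0.092 ] [0.0035 0.016  0.0238]
```

```bash
python3 -m creep '[[0,0,-0.08,0,0,0],[0,0,-0.16,0,0,0],[0,0,-0.24,0,0,0],[0,0,-0.34,0,0,0],[0,0,-0.4,0,0,0]]' && python3 -m creep '[[0,0,-0.08,0,0,0],[0,0,-0.16,0,0,0],[0,0,-0.24,0,0,0],[0,0,-0.3,0,0,0],[0,0,-0.334,0,0,0]]' && python3 -m creep '[[0,0,0,0,0,0],[0,0,0,0,0,0],[0,0,0,0,0,0],[0,0,0,0,0,0],[0,0,0,0,0,0]]' 0 60; python3 -m creep '[[0,0,0,0,0,0],[0,0,0,0,0,0],[0,0,0,0,0,0],[0,0,0,0,0,0],[0,0,0,0,0,0]]'
```

```text
time: 10.33
ee_pos: [0.5602, 0.1584, 0.1449]
eef_rot: [-0.001, 0.088, 0.996, -0.0]
ft_force: [-0.6, -0.2, -0.2]
width: 0.0512
finger_force: 0.0
time: 10.75
ee_pos: [0.56, 0.1584, 0.0618]
eef_rot: [-0.001, 0.088, 0.996, -0.001]
ft_force: [-0.2, -0.7, -0.2]
width: 0.0512
finger_force: 0.0
time: 11.17
ee_pos: [0.5614, 0.1599, 0.0648]
eef_rot: [0.001, 0.087, 0.996, 0.0]
ft_force: [0.1, -1.3, 0.9]
width: 0.0227
finger_force: 58.7
time: 11.58
ee_pos: [0.5614, 0.1599, 0.0648]
eef_rot: [0.001, 0.087, 0.996, 0.0]
ft_force: [-0.8, -1.3, 6.0]
width: 0.0229
finger_force: 59.0
```

The pin is gripped (width 23 mm, 59 N). I lift it clear, then tilt 30° while moving to the catch side.

```bash
python3 -m creep '[[0,0,0.06,0,0,0],[0,0,0.15,0,0,0],[0,0,0.28,0,0,0],[0,0,0.42,0,0,0],[0,0,0.56,0,0,0]]' && python3 -m creep '[[-0.06,-0.08,0,-0.006,-0.034,0],[-0.13,-0.16,0,-0.012,-0.068,0],[-0.2,-0.24,0,-0.018,-0.103,0],[-0.27,-0.32,0,-0.024,-0.137,0],[-0.34,-0.4,0,-0.03,-0.172,0]]' && python3 -m creep '[[0,-0.08,0,-0.006,-0.034,0],[0,-0.16,0,-0.012,-0.068,0],[0,-0.24,0,-0.018,-0.103,0],[0,-0.32,0,-0.024,-0.137,0],[0,-0.4,0,-0.0306,-0.172,0]]' && python3 -m creep '[[0,-0.1,0,0,0,0],[0,-0.2,0,0,0,0],[0,-0.3,0,0,0,0],[0,-0.34,0,0,0,0],[0,-0.34,0,0,0,0]]'; python3 - <<'E'
from plant import robot,vision
from h import *
ob=robot.get_obs();d=vision.get_image("side");P,ok=cloud(d)
R=Ro.from_quat(np.roll(ob["eef_rot"],-1)).as_matrix();print(R.round(3),"want z",-n,"TCP in catch",((ob["ee_pos"]-o)@C*1000).round(1))
T=(P-ob["ee_pos"])@R*1000
m=ok&(np.hypot(T[...,0],T[...,1])<25)&(T[...,2]>-5)&(T[...,2]<60)
t=T[m]
for lo in range(-5,60,6):
    s=t[(t[:,2]>lo)&(t[:,2]<=lo+6)]
    if len(s):print(lo,len(s),s[:,:2].mean(0).round(1),s[:,:2].min(0).round(1),s[:,:2].max(0).round(1))
w=vision.get_image("wrist")
cv2.imwrite("pics/w3.png",np.hstack([cv2.resize(w["frame"][:,:,::-1],(400,300)),cv2.resize(d["frame"][90:210,180:340,::-1],(400,300),interpolation=cv2.INTER_CUBIC)]))
E
```

```text
time: 12.0
ee_pos: [0.5603, 0.1599, 0.2048]
eef_rot: [-0.001, 0.087, 0.996, -0.0]
ft_force: [1.2, 0.2, -3.0]
width: 0.0229
finger_force: 59.3
time: 12.42
ee_pos: [0.475, 0.0592, 0.2033]
eef_rot: [0.131, 0.086, 0.988, -0.011]
ft_force: [-1.0, -1.6, -0.0]
width: 0.0228
finger_force: 59.3
time: 12.83
ee_pos: [0.4756, -0.0408, 0.2038]
eef_rot: [0.259, 0.084, 0.962, -0.023]
ft_force: [0.3, 0.4, -1.5]
width: 0.0222
finger_force: 59.3
time: 13.25
ee_pos: [0.4753, -0.127, 0.2034]
eef_rot: [0.258, 0.086, 0.962, -0.023]
ft_force: [1.2, -0.5, -2.5]
width: 0.0225
finger_force: 59.5
[[-0.853  0.177  0.492]
 [ 0.153  0.984 -0.088]
 [-0.5    0.    -0.866]] want z [ 0.49240388 -0.08682409 -0.8660254 ] TCP in catch [ 18.4  -1.9 111.6]
-5 18 [ 2.6 10.2] [-14.6  -0.2] [15.2 18.7]
1 18 [3.2 9.7] [-15.  -12.2] [15.1 19. ]
13 6 [0.6 7.1] [-5.9  3.9] [ 6.2 10.4]
19 4 [2.4 6.5] [-3.9  4.7] [5.4 8.4]
25 5 [-1.7  6.5] [-5.3  4. ] [4.4 9.8]
31 5 [0.6 4.5] [-3.9  2.2] [5.6 7.2]
37 7 [-1.   4.4] [-6.7 -3.5] [5.  8.5]
43 3 [2.1 6.2] [-0.3  4. ] [4.5 8.1]
49 3 [0.4 4.8] [-3.3  1.4] [3.2 7.2]
```

View pics/w3.png

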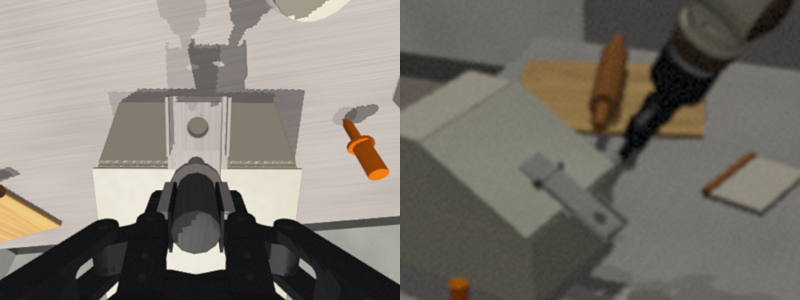

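The left half (wrist view) shows the hasp shut with its hole at (198,127) and the pin held straight. The right half (side view) shows the pin tilted over the catch. I refine the hole's position from the wrist depth.

```bash
python3 - <<'E'
from plant import robot,vision
from h import *
ob=robot.get_obs();d=vision.get_image("wrist");T,P,ok=wcloud(d,ob)
Q=(P-o)@C*1000
Rm=Ro.from_quat(np.roll(ob["eef_rot"],-1)).as_matrix();Tc=np.array(d["tool_from_camera"])
cam=Rm@Tc[:3,3]+ob["ee_pos"];c=(cam-o)@C*1000
m=ok&(Q[...,0]>15)&(Q[...,0]<40)&(abs(Q[...,1])<20)&(Q[...,2]<20);print("strap top",np.median(Q[m][:,2]))
# hole: pixels whose ray crosses the strap plane inside the strap but depth is beyond
v,uu=np.indices(ok.shape);r=np.stack([(uu-d["cx"])/d["fx"],(v-d["cy"])/d["fy"],np.ones(ok.shape)],-1)@(C.T@Rm@Tc[:3,:3]).T
s=(7-c[2])/r[...,2];X=c+r*s[...,None]
h=(abs(X[...,0])<17)&(abs(X[...,1])<17)&(Q[...,2]<5.)
print("hole",X[h].mean(0),X[h].min(0),X[h].max(0))
e=(abs(X[...,0])<10)&(abs(abs(X[...,1])-23)<8)&(Q[...,2]>5)&(Q[...,2]<9)&(abs(X[...,1])<28)
print("strap y",X[e].min(0),X[e].max(0))
# pin grip / collar in tool
g=ok&(np.hypot(T[...,0],T[...,1])<.02)&(T[...,2]<-.046)&(T[...,2]>-.053);t=T[g]*1000;print("grip top",t.min(0),t.max(0))
E
```

```text
strap top 7.210862606683234
hole [-1.21086938 -0.5248141   7.        ] [-11.33968776 -10.47896177   7.        ] [8.60938021 9.22456746 7.        ]
strap y [ -9.79875537 -23.2826572    7.        ] [ 9.44529188 22.56866745  7.        ]
grip top [-11.35537179 -16.65087789 -52.99950114] [ 12.86033381  16.76362094 -46.0013056 ]
```

```bash
cat > chk.py <<'E'
from plant import robot
from h import *
ob=robot.get_obs();R=Ro.from_quat(np.roll(ob["eef_rot"],-1)).as_matrix()
print("TCP catch",((ob["ee_pos"]-o)@C*1000).round(1),"F catch",(ob["ft_force"]@C).round(1),"toolz err",(R[:,2]@C).round(3))
E
python3 -m creep '[[-0.001,0.001,-0.03,0,0,0],[-0.002,0.002,-0.06,0,0,0],[-0.003,0.003,-0.09,0,0,0],[-0.004,0.004,-0.12,0,0,0],[-0.005,0.005,-0.14,0,0,0]]'; python3 -m creep '[[0,0,0,0,0,0],[0,0,0,0,0,0],[0,0,0,0,0,0],[0,0,0,0,0,0],[0,0,0,0,0,0]]' ; python3 chk.py
```

```text
time: 13.82
ee_pos: [0.4743, -0.1233, 0.1671]
eef_rot: [0.257, 0.084, 0.962, -0.022]
ft_force: [0.0, -0.4, -1.5]
width: 0.0228
finger_force: 59.5
time: 14.23
ee_pos: [0.4749, -0.1239, 0.1694]
eef_rot: [0.258, 0.084, 0.962, -0.023]
ft_force: [0.4, -0.0, -1.5]
width: 0.0227
finger_force: 59.5
TCP catch [ 0.5  1.  82.7] F catch [-0.4  0.  -1.5] toolz err [ 0.001  0.    -1.   ]
```

```bash
python3 -m creep '[[-0.005,-0.0065,-0.002,0,0,0],[-0.005,-0.0065,-0.002,0,0,0],[0.005,-0.008,-0.02,0,0,0],[0.015,-0.01,-0.037,0,0,0],[0.025,-0.0117,-0.054,0,0,0]]'; python3 -m creep '[[0.01,-0.0017,-0.017,0,0,0],[0.02,-0.0035,-0.035,0,0,0],[0.03,-0.005,-0.052,0,0,0],[0.03,-0.005,-0.052,0,0,0],[0.03,-0.005,-0.052,0,0,0]]' ; python3 chk.py
```

```text
time: 14.65
ee_pos: [0.4811, -0.1269, 0.1547]
eef_rot: [0.258, 0.084, 0.962, -0.023]
ft_force: [0.3, -0.2, -1.9]
width: 0.0224
finger_force: 59.5
time: 15.07
ee_pos: [0.4883, -0.128, 0.1419]
eef_rot: [0.258, 0.084, 0.962, -0.022]
ft_force: [0.4, 0.5, -1.8]
width: 0.0227
finger_force: 59.5
TCP catch [-1.2 -0.7 51.9] F catch [-0.7  0.5 -1.7] toolz err [-0.001  0.    -1.   ]
```

```bash
python3 -m creep '[[0.01,-0.0017,-0.017,0,0,0],[0.02,-0.0035,-0.035,0,0,0],[0.0355,-0.006,-0.0625,0,0,0],[0.0355,-0.006,-0.0625,0,0,0],[0.0355,-0.006,-0.0625,0,0,0]]'; python3 chk.py; python3 -m creep '[[0.01,-0.0017,-0.017,0,0,0],[0.02,-0.0035,-0.035,0,0,0],[0.03,-0.005,-0.052,0,0,0],[0.03,-0.005,-0.052,0,0,0],[0.03,-0.005,-0.052,0,0,0]]' ; python3 chk.py
```

```text
time: 15.48
ee_pos: [0.4971, -0.1294, 0.1258]
eef_rot: [0.257, 0.084, 0.962, -0.022]
ft_force: [-0.1, -0.7, -1.8]
width: 0.0227
finger_force: 59.5
TCP catch [-1.5 -0.6 33.6] F catch [-0.9 -0.7 -1.6] toolz err [-0.001  0.    -1.   ]
time: 15.9
ee_pos: [0.5047, -0.1307, 0.1132]
eef_rot: [0.258, 0.084, 0.962, -0.022]
ft_force: [-0.1, 0.6, -1.5]
width: 0.0221
finger_force: 59.5
TCP catch [-1.2 -0.5 18.8] F catch [-0.9  0.6 -1.2] toolz err [-0.001  0.    -1.   ]
```

```bash
python3 -m creep '[[0.005,-0.001,-0.009,0,0,0],[0.01,-0.0017,-0.0173,0,0,0],[0.01,-0.0017,-0.0173,0,0,0],[0.01,-0.0017,-0.0173,0,0,0],[0.01,-0.0017,-0.0173,0,0,0]]' >/dev/null; python3 chk.py; python3 -m creep '[[0.003,-0.0005,-0.005,0,0,0],[0.003,-0.0005,-0.005,0,0,0],[0.003,-0.0005,-0.005,0,0,0],[0.003,-0.0005,-0.005,0,0,0],[0.003,-0.0005,-0.005,0,0,0]]' >/dev/null; python3 chk.py;  python3 -m creep '[[0.002,-0.0003,-0.0035,0,0,0],[0.002,-0.0003,-0.0035,0,0,0],[0.002,-0.0003,-0.0035,0,0,0],[0.002,-0.0003,-0.0035,0,0,0],[0.002,-0.0003,-0.0035,0,0,0]]' >/dev/null; python3 chk.py
```

```text
TCP catch [-0.7 -0.6 14.2] F catch [-1.1 -0.5 -0. ] toolz err [ 0.  0. -1.]
TCP catch [-0.7 -0.6 12.8] F catch [-0.9 -0.  -2.1] toolz err [ 0.  0. -1.]
TCP catch [-0.5 -0.5 12.3] F catch [-4.2  0.3  6.2] toolz err [ 0.001  0.    -1.   ]
```

Contact at 12.3 (11.8 expected). I press a bit more, then check before letting go.

```bash
python3 -m creep '[[0.002,-0.0003,-0.0035,0,0,0],[0.002,-0.0003,-0.0035,0,0,0],[0.002,-0.0003,-0.0035,0,0,0],[0.002,-0.0003,-0.0035,0,0,0],[0.002,-0.0003,-0.0035,0,0,0]]' >/dev/null; python3 chk.py;  python3 -m creep '[[0.002,-0.0003,-0.0035,0,0,0],[0.002,-0.0003,-0.0035,0,0,0],[0.002,-0.0003,-0.0035,0,0,0],[0.002,-0.0003,-0.0035,0,0,0],[0.002,-0.0003,-0.0035,0,0,0]]' >/dev/null; python3 chk.py
python3 - <<'E'
from plant import vision
from h import *
d=vision.get_image("side")
cv2.imwrite("pics/s4.png",cv2.resize(d["frame"][130:200,220:310,::-1],(720,560),interpolation=cv2.INTER_CUBIC))
E
```

```text
TCP catch [-0.4 -0.5 12. ] F catch [-8.5  1.1 20.5] toolz err [ 0.001 -0.    -1.   ]
TCP catch [-0.3 -0.5 11.8] F catch [-14.    1.8  31.1] toolz err [ 0.001 -0.    -1.   ]
```

View pics/s4.png

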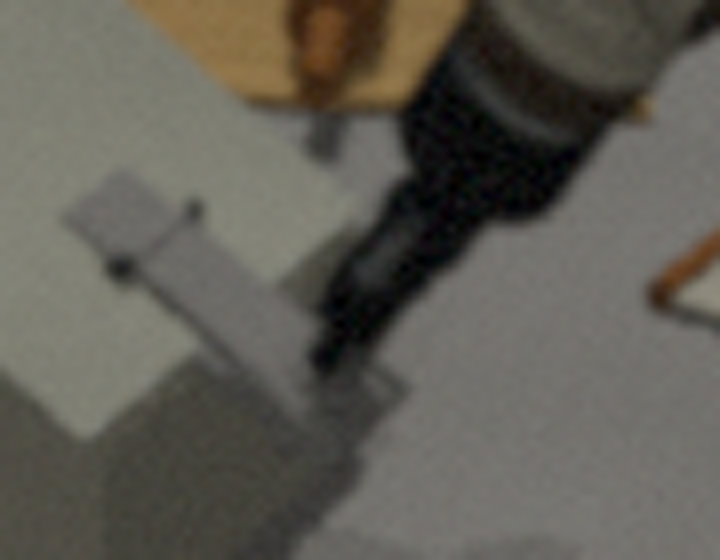

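The collar sits down on the shut hasp at (345,370). I relax the push, open the gripper and retreat along the hole axis.

```bash
python3 -m creep '[[-0.002,0.0003,0.0035,0,0,0],[-0.004,0.0006,0.007,0,0,0],[-0.004,0.0006,0.007,0,0,0],[-0.004,0.0006,0.007,0,0,0],[-0.004,0.0006,0.007,0,0,0]]' >/dev/null; python3 chk.py; python3 -m creep '[[0,0,0,0,0,0],[0,0,0,0,0,0],[0,0,0,0,0,0],[0,0,0,0,0,0],[0,0,0,0,0,0]]' 0.6; python3 chk.py; python3 -m creep '[[-0.02,0.0035,0.035,0,0,0],[-0.06,0.0105,0.104,0,0,0],[-0.1,0.0175,0.173,0,0,0],[-0.16,0.028,0.277,0,0,0],[-0.2,0.035,0.346,0,0,0]]'; python3 -m creep '[[-0.02,0.0035,0.035,0,0,0],[-0.06,0.0105,0.104,0,0,0],[-0.1,0.0175,0.173,0,0,0],[-0.1,0.0175,0.173,0,0,0],[-0.1,0.0175,0.173,0,0,0]]'>/dev/null;  python3 - <<'E'
from plant import robot,vision
from h import *
ob=robot.get_obs();d=vision.get_image("wrist");T,P,ok=wcloud(d,ob);Q=(P-o)@C*1000
m=ok&(abs(Q[...,0])<14)&(abs(Q[...,1])<14)&(Q[...,2]>57)&(Q[...,2]<75)
print("grip top n (want 61)",np.median(Q[m][:,2]),m.sum(),(Q[m].min(0)+Q[m].max(0))/2)
r=np.hypot(Q[...,0]+1,Q[...,1]);m=ok&(r>13.5)&(r<16.5)&(Q[...,2]>8.5)&(Q[...,2]<25);print("collar top (want 13)",np.median(Q[m][:,2]),m.sum())
m=ok&(abs(abs(Q[...,1])-20)<2)&(Q[...,0]>-23)&(Q[...,0]<40)&(Q[...,2]<20);print("strap",np.median(Q[m][:,2]))
cv2.imwrite("pics/w5.png",d["frame"][:,:,::-1])
E
```

```text
TCP catch [-0.2 -0.6 12.2] F catch [-3.5  1.   7.9] toolz err [ 0.001  0.    -1.   ]
time: 18.87
ee_pos: [0.5086, -0.1314, 0.1072]
eef_rot: [0.258, 0.084, 0.962, -0.022]
ft_force: [-0.6, -0.3, -0.1]
width: 0.0513
finger_force: 0.0
TCP catch [-0.7 -0.5 11.6] F catch [-0.5 -0.4  0.2] toolz err [ 0.  0. -1.]
time: 19.28
ee_pos: [0.4576, -0.1224, 0.1966]
eef_rot: [0.259, 0.084, 0.962, -0.023]
ft_force: [0.2, -0.7, 1.1]
width: 0.0512
finger_force: 0.0
grip top n (want 61) 61.14737157497561 629 [-3.29114706 -1.20178543 60.08996496]
collar top (want 13) 13.516207920625819 191
strap 7.2665540923838154
```

View pics/w5.png

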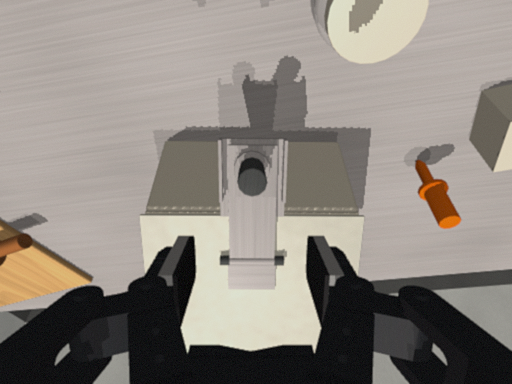

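The pin stands fully home at (252,172): its grip top is 61.1 mm along the hole axis (61 wanted), the hasp is flat, and the gripper is clear.

```bash
python3 -c "
from plant import robot
print(robot.sign_off())"
```

```text
the job is handed in; nothing more can be done
None
```

The hasp is shut flat in its catch, and the steel pin is pushed fully home through it and released; the pot, tub and scraper were never touched, and I handed the job in at about 20 s.

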